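# Rock the angle gauge on the sprung stud to its mark and hold it there

## Robot

A 6-joint arm with a two-finger parallel gripper is mounted at the origin on a cart in front of the work surface, level with it; the furniture and walls round the work are solid. World frame = base frame: x ahead of the robot, y to its left, z up, the work surface at z = 0. Lengths are in m, angles in rad, forces in N, time in s.
With the tool pointing down it reaches from about 0.375 to 0.9 m from the base axis. Payload 3.1 kg.
Tool frame: the origin (TCP) lies midway between the tips of the shut fingers; the grasp point (between the pads) lies 19 mm behind it; z points along the fingers, y is the line along which they close (so a half turn about z gives the same grasp; the last joint's range is limited). The gripper opens to 85 mm and grips with 20 to 120 N. Pads are 22 mm wide; open, the fingers measure 114 mm over their backs; the gripper's body (76 mm by 85 mm) begins 54 mm behind the grasp point. The pads swing forward as they close: fully open they stand 13 mm farther back than shut.
Start: joints at [-1.361, 0.527, 1.433, -0, 1.181, -0.178], TCP at [0.237, -0.578, 0.231] pointing down, gripper open.
Joint ranges: [-3.08, 3.08], [-0.75, 2.2], [0.22, 2.44], [-1.43, 4.57], [0, 2.65], [-2.85, 2.85]. Speed limits (rad/s): [2.79, 2.79, 3.14, 3.14, 3.14, 3.14].

## Interface

Orientations are given as a unit quaternion [x, y, z, w].
In Python, from station import manip gives the robot as it stands.
- The arm moves only by the tool move_arm, never from a script. Its argument "increments" is a list that holds one entry, the list of rows, each a list of 5 numbers: the gripper's target within -1 to 1 (shut at 1, half-way at 0, fully open at -1), then the shift along the world's x, y, z in m, then the turn about the world's z in degrees. In form: [[[fingers, dx, dy, dz, twist], ...]]. A call has 1 to 8 rows; each row shifts and turns the commanded pose from where the row before left it; what a row does not reach is not made up. A row lasts 1/10 s, in which the tool goes at most 50 mm and 8.59 degrees, less where a joint would pass 70% of its speed; a pose out of reach is approached as far as the arm can. A call with a gripper value outside its range is refused whole. The fingers move at their own pace and stop on an object; "newtons" is the grip in N (left out, the last holds). Time passes only in rows, so rows that do not move let the fingers close. It gives the time, the measured TCP pose, the force, the opening and the grip force at its end, in the units of the state.
- manip.sense(): the state, without advancing time (a new reading comes with each control period).
- manip.snapshot(name): name is "scene" or "top" or "wrist"; returns a dict with "img" (384x512x3 uint8, red, green, blue), "fx", "fy", "cx", "cy" (pixels), "world_to_cam" (4x4, takes a point from world to camera coordinates); the wrist camera has in their place "tool_from_camera" (4x4, takes a point from camera to tool coordinates, whose origin is the TCP and whose axes are the flange's). Camera axes: x right, y down, z forward; pixel columns grow to the right and rows downward; lengths in m; the calibration is good to about 2 mm. A picture is of the moment at which its call begins: read the wrist's pose just before it. There is no depth.
- manip.sign_off(): hands the job in; it is judged then, once.
Trained networks look in the newest picture that a camera, given by its name, has taken for a name from the list of things; names that differ only in an ending like _2 or _b are one class to them, and where a whole thing is asked for, a point or a joint stands for the part that bears it (a point fixed in the world has none). Each returns a list of dicts, best first, with "confidence" (0 to 1); they miss things now and then, are a little off and sometimes report something else, mostly with a low value. They report only what shows in the picture. A call takes as long as a camera call. They do not tell look-alikes from the thing itself.
- manip.spot_in(label, camera): "xyz" ([x, y, z] in m, in world coordinates, good to about 4 mm: the middle of the surface that is visible of it).
- manip.mark_of(label, camera): "xyz" ([x, y, z] in m, in world coordinates, good to about 4 mm: a listed point, or the origin of a listed thing).
The state is a dict: "t": time; "q": joint angles; "qd": joint speeds; "tau": joint torques, N m; "tcp_pos": TCP position; "tool_rot": TCP orientation; "force": force on the tool from outside, world axes, zero at the start; "ft_torque": the same for the moment, N m; "finger_gap": opening from 0.0 (shut) to 1.0 (fully open); "gripper_force": force on a finger pad.
Only numpy, scipy, OpenCV 4.12 (cv2) and the standard library are available. Lean on these libraries where they do the work, as an engineer would, in place of code of your own. Each camera call takes 0.05 s, during which the arm holds its last target. There are 200 camera calls.

## Task

Pick up the blue angle gauge by its black grip and, without letting go, set it gently upright on the stud block, its V groove astride the middle of the brass crown and the sprung stud pressed part of the way down, but not to its stop. Only then rock the gauge sideways on the crown until its swinging red pointer has come to rest on the green mark, and finish holding it just so: keep gripping it, still astride the crown with the stud part-pressed. Do not disturb the other things on the bench.

Things in the scene. Friction and masses are not known exactly. Their poses are not given: they have to be found in the camera images.
- gauge: loose blue pendulum gauge, 0.24 to 0.45 kg, 160 mm tall, 82 wide (y), 44 deep (x), standing upright. Origin: centre of its underside; white dial faces its -x, towards the robot. Two feet at y 16 to 28 mm either side; between them along x a 90 degree V groove, mouth 32 mm, apex 24 mm up; dial axis along x at z 72 mm; black grip on top, 22 (y) x 18 (x) mm, z 118 to 160 mm: grip across y
- gauge_grip (a point): centre of the black grip of the gauge, 140 mm above the underside of the feet, 3 mm behind (+x of) its origin; axes as the gauge
- gauge_groove (a point): point in the V groove, 14.1 mm above the underside of the gauge on its z axis: it coincides with the axis of the brass crown when the gauge sits on it; axes as the gauge
- pointer (a joint): red pointer, hangs freely from the dial centre, swings about the gauge x axis, settles in about 1 s and stays plumb. 0 with the gauge upright; positive when the tip has swung to the gauge +y, which is when the top of the gauge leans to its +y by that angle (gauge turned about its own x axis by minus the angle)
- mark (a joint): angle of the green mark on the same scale as the pointer, preset between 0.2 and 0.38 (towards the gauge's +y), fast during the run: the pointer is on the mark when both joints read the same
- pointer_tip (a point): tip of the red pointer (2.2 mm wide), 32 mm below the dial axis
- mark_tip (a point): point on the centre line of the green mark (5 mm wide, 14 mm long), 32 mm from the dial axis; level with the pointer tip when the pointer is on the mark
- stud_block: dark steel base 130 x 100 x 12 mm, fixed to the bench, with the sprung stud in its middle. Origin: centre of its underside; x along the crown of the stud, within 0.35 rad of straight ahead
- stud_crown (a point): middle of the axis of the brass crown, a round bar of 14 mm diameter and 60 mm length lying along the block's x on a web 6 to 9 mm thick; 56 mm above the bench when free. It moves down with the stud
- stud (a joint): travel of the sprung stud, 0 free to 0.014 m at its stop, straight down; about 0.8 N to start, then 0.7 N per mm (about 10.5 N at the stop)
- timer: white timer, 62 x 66 x 18 mm: leave alone
- beaker: clear 100 ml beaker, 52 mm wide, 69 mm tall: leave alone
- spanner: small open spanner, 122 mm long: leave alone
- pen_blue: blue pen, 142 mm long: leave alone
- pe_bottle: white plastic bottle with an orange-tan cap, 140 mm tall, on the right beside the water bath: leave alone. The bath's bottles and the instruments on the right reach up to about 0.41 m above the bench (fixed): pass above them or in front
- syringe: syringe, 104 mm long: leave alone
Mind the look-alikes: they are no part of the job. Leave any turquoise look-alike of the stud_block alone.

How it is judged:
On the way, in this order (a step that is already met when the one before it is completed fails the run):
1. gauge set upright astride the crown, stud part-pressed, still gripped (distance between gauge_groove and stud_crown below 0.012 m and angle between the x axis of gauge and the x axis of stud_block, either way round below 0.2 rad and value of joint stud between 0.0012 and 0.0125 m and contact force between gauge and stud_block above 0.4 N and contact force between the fingers and gauge above 1 N and angle between gauge's own z axis and vertical below 0.1 rad), for 0.2 s.
2. gauge rocked on the crown until the pointer settles on the mark (distance between gauge_groove and stud_crown below 0.012 m and angle between the x axis of gauge and the x axis of stud_block, either way round below 0.2 rad and value of joint stud between 0.0012 and 0.0125 m and contact force between gauge and stud_block above 0.4 N and contact force between the fingers and gauge above 1 N and distance between pointer_tip and mark_tip below 0.0025 m and velocity of joint pointer between -0.25 and 0.25 rad/s), for 0.5 s.
At the end, for the whole second after the job is handed in: Still gripped (>1 N); groove on the crown (gauge_groove within 12 mm of stud_crown, x axes within 0.2 rad, contact >0.4 N); stud pressed 1.2 to 12.5 mm; pointer tip within 2.5 mm of mark_tip; pointer and gauge at rest. First set upright: lean under 0.1 rad (all of step 2 and angular speed of gauge below 0.15 rad/s and linear speed of gauge below 0.02 m/s); the arm keeps its last pose, push and grip.
It fails at once if another thing on the bench was disturbed (moved over 25 mm) (distance of any of timer, beaker, spanner, pen_blue, pe_bottle, syringe from where it was at the start of the episode above 0.025 m).
It fails at once if the gauge was driven hard onto the stud block (over 40 N) (contact force between gauge and stud_block above 40 N).
It also fails if it takes over 48 s, if anything falls off the work surface, if the arm or the gripper's body presses on something with over 40 N, if the wrist force passes 120 N, or if a joint passes its speed limit or range.

## Working session

There is one attempt and no reset: what is moved stays moved. The work goes in short steps, Python scripts to look and compute and a tool call to move; the robot and the scene stay as the last step left them, time stands still between calls to the robot, and variables do not carry over. Pictures are saved under pics/ and viewed, at most 10 in all, crops included, and the job is handed in when it is done.

Besides the shell and the picture viewer there is one more tool, called after "Request:" as name(argument=value, ...), one argument or row to a line, values as JSON. move_arm: Moves the arm, as the interface text tells. Its arguments: {"type":"object","properties":{"increments":{"type":"array","items":{"type":"array","items":{"type":"array","items":{"type":"number"}}}},"newtons":{"type":"number"}},"required":["increments"]}

```bash
mkdir -p pics; cat > h.py <<'E'
from station import manip
import numpy as np, cv2
def snap(c,name):
    s=manip.snapshot(c); cv2.imwrite(f'pics/{name}.png',s['img'][:,:,::-1]); return s
def proj(s,p):
    p=s['world_to_cam']@np.r_[p,1]; return (s['fx']*p[0]/p[2]+s['cx'],s['fy']*p[1]/p[2]+s['cy'])
E
python3 - <<'E'
from h import *
ss={c:snap(c,c+'0') for c in('scene','top')}
a=[cv2.imread(f'pics/{c}0.png') for c in ss]
cv2.imwrite('pics/both.png',cv2.resize(np.vstack(a),(450,600)) if 0 else cv2.resize(np.hstack(a),(800,300)))
for l in('gauge','gauge_grip','stud_block','stud_crown','timer','beaker','pe_bottle','spanner','pen_blue','syringe','mark_tip','pointer_tip'):
  for c in ss:
    for r in manip.mark_of(l,c)[:3]: print(l,c,np.round(r['xyz'],3),round(r['confidence'],2),np.round(proj(ss[c],r['xyz'])))
print(manip.sense())
E
```

```text
gauge scene [0.483 0.301 0.001] 0.62 [213. 247.]
gauge top [0.483 0.299 0.004] 0.75 [195. 201.]
gauge_grip scene [0.481 0.298 0.14 ] 0.62 [211. 224.]
gauge_grip scene [0.478 0.293 0.015] 0.38 [215. 245.]
gauge_grip top [0.486 0.296 0.134] 0.7 [193. 184.]
stud_block scene [0.63  0.232 0.   ] 0.92 [206. 221.]
stud_block scene [ 0.505  0.069 -0.004] 0.64 [252. 219.]
stud_block top [ 0.631  0.236 -0.002] 0.63 [220. 180.]
stud_crown scene [0.628 0.233 0.058] 0.56 [205. 212.]
stud_crown scene [0.496 0.069 0.059] 0.54 [253. 210.]
stud_crown top [0.63  0.232 0.057] 0.57 [220. 173.]
timer scene [0.605 0.503 0.001] 0.79 [156. 256.]
timer top [ 0.606  0.504 -0.003] 0.68 [166. 169.]
timer top [ 0.457 -0.154 -0.001] 0.47 [289. 235.]
beaker scene [0.482 0.301 0.003] 0.55 [213. 247.]
beaker scene [0.589 0.405 0.002] 0.51 [178. 246.]
beaker scene [0.605 0.505 0.003] 0.26 [155. 256.]
beaker top [ 0.589  0.406 -0.003] 0.58 [184. 178.]
pe_bottle scene [ 0.466 -0.627 -0.001] 0.52 [355. 160.]
spanner scene [ 0.5    0.069 -0.005] 0.33 [252. 220.]
spanner top [0.468 0.542 0.   ] 0.63 [146. 189.]
pen_blue t
[... 248 characters left out ...]
: 1.3, 'q': array([-1.36051354e+00,  5.27480796e-01,  1.43273218e+00, -2.06158057e-05,
        1.18140895e+00, -1.78512394e-01]), 'qd': array([ 2.74386375e-03, -1.05058852e-03, -6.86912965e-05,  1.85368472e-03,
       -2.75286203e-04,  3.34819427e-04]), 'tau': array([ 2.98109740e-05, -4.42326772e+01, -1.78416950e+01, -1.93238516e-04,
        8.47208776e-04,  1.92913461e-05]), 'tcp_pos': array([ 0.2369268 , -0.57830536,  0.23131194]), 'tool_rot': array([ 9.81163462e-01,  1.93179349e-01, -9.76750703e-06, -1.44832850e-05]), 'force': array([ 0.59550956, -0.06765462,  0.1539658 ]), 'ft_torque': array([ 0.01688172,  0.02443498, -0.00056077]), 'gripper_force': 0.0, 'finger_gap': 0.9963590170622724}
```

View pics/scene0.png

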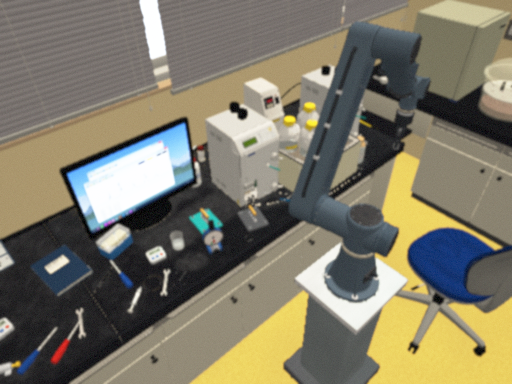

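View pics/top0.png

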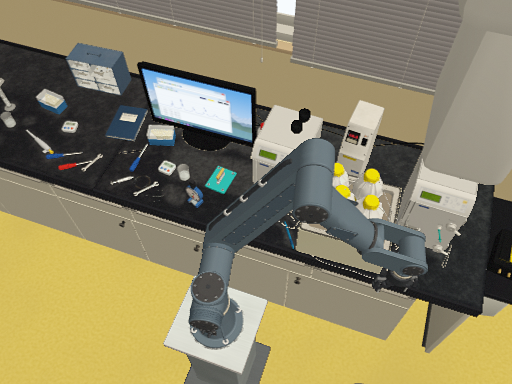

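The dark stud block is at scene (252,219). The turquoise look-alike is at (206,221), and the gauge is at (213,240). I'll move nearer, then confirm in an enlarged crop once the arm is out of the way.

Request:
move_arm(
  increments=[
    [[-1, 0.015, 0.041, 0.009, 4], [-1, 0.015, 0.041, 0.009, 4], [-1, 0.015, 0.041, 0.009, 4], [-1, 0.015, 0.041, 0.009, 4], [-1, 0.015, 0.041, 0.009, 4], [-1, 0.015, 0.041, 0.009, 4], [-1, 0.015, 0.041, 0.009, 4], [-1, 0.015, 0.041, 0.009, 4]],
  ],
  newtons=40,
)

```text
t: 2.1
tcp_pos: [0.3573, -0.2487, 0.3039]
tool_rot: [0.889, 0.457, 0.0, 0.0]
force: [1.1, -0.4, 0.2]
finger_gap: 0.996
gripper_force: 0.0
```

Request:
move_arm(
  increments=[
    [[-1, 0.006, 0.045, 0, 4.5], [-1, 0.006, 0.045, 0, 4.5], [-1, 0.006, 0.045, 0, 4.5], [-1, 0.006, 0.045, 0, 4.5], [-1, 0.006, 0.045, 0, 4.5], [-1, 0.006, 0.045, 0, 4.5], [-1, 0.006, 0.045, 0, 4.5], [-1, 0.006, 0.045, 0, 4.5]],
  ],
)

```text
t: 2.9
tcp_pos: [0.4049, 0.1116, 0.3037]
tool_rot: [0.704, 0.71, 0.0, 0.001]
force: [1.8, 0.1, 0.6]
finger_gap: 1.003
gripper_force: 0.0
```

```bash
python3 - <<'E'
from h import *
from scipy.spatial.transform import Rotation as R
st=manip.sense();print(st['t'],st['tcp_pos'],np.degrees(st['q']).round())
y=R.from_quat(st['tool_rot']).as_matrix()[:,1];print('y heading',np.degrees(np.arctan2(y[1],y[0])))
a=snap('scene','s1');b=snap('top','t1');w=snap('wrist','w1')
A=cv2.resize(a['img'][180:280,160:290],(780,600),interpolation=2)[:,:,::-1]
B=cv2.resize(b['img'][150:250,150:280],(520,400),interpolation=2)[:,:,::-1]
cv2.imwrite('pics/A1.png',A)
m=np.zeros((400,800,3),np.uint8);m[:,:400]=B[:,60:460];m[:300,400:]=cv2.resize(w['img'],(400,300))[:,:,::-1];cv2.imwrite('pics/B1.png',m)
for l in('gauge','gauge_grip','stud_block','stud_crown'):
  for c in('scene','top','wrist'):
    for r in manip.mark_of(l,c)[:3]: print(l,c,np.round(r['xyz'],3),round(r['confidence'],2))
E
```

```text
2.9 [0.40494673 0.11157603 0.30371832] [  0.   8. 104.  -0.  67.  -0.]
y heading 0.4640934986340475
gauge scene [0.482 0.3   0.002] 0.73
gauge top [0.481 0.299 0.001] 0.51
gauge wrist [ 0.48   0.299 -0.002] 0.72
gauge_grip scene [0.484 0.296 0.14 ] 0.81
gauge_grip scene [ 0.503  0.074 -0.002] 0.16
gauge_grip top [0.481 0.297 0.138] 0.81
gauge_grip wrist [ 0.481  0.298 -0.003] 0.51
stud_block scene [0.63  0.232 0.001] 0.76
stud_block scene [ 0.501  0.07  -0.004] 0.71
stud_block scene [ 0.485  0.301 -0.001] 0.66
stud_block top [ 0.5    0.069 -0.003] 0.64
stud_block top [0.63  0.235 0.   ] 0.46
stud_block wrist [0.497 0.066 0.003] 0.86
stud_block wrist [ 0.629  0.236 -0.003] 0.8
stud_crown scene [0.473 0.544 0.001] 0.7
stud_crown scene [0.498 0.071 0.058] 0.54
stud_crown scene [0.626 0.234 0.056] 0.47
stud_crown top [0.502 0.069 0.057] 0.6
stud_crown wrist [0.625 0.234 0.052] 0.69
stud_crown wrist [0.502 0.066 0.057] 0.67
```

View pics/A1.png

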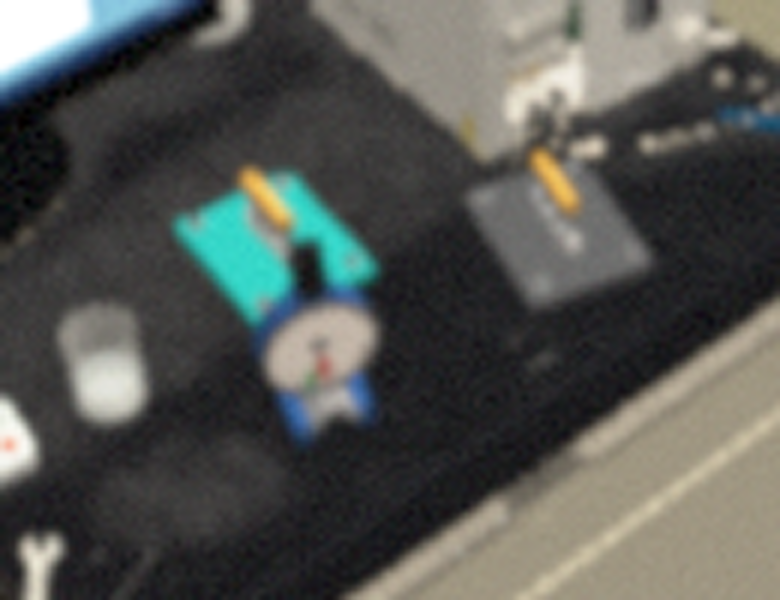

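View pics/B1.png

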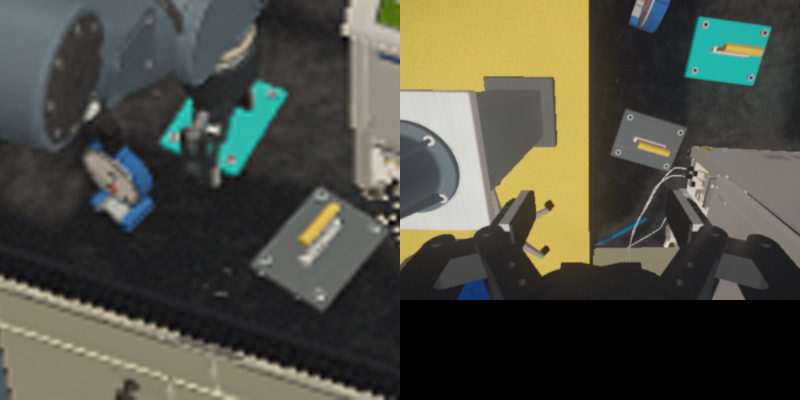

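The crop confirms it. The dark grey block with the brass crown is at A1 (560,230), world ≈ (0.50, 0.069), and matches the "dark steel" description. The turquoise block at A1 (280,240) is the look-alike. The gauge is at A1 (320,350), with its dial facing the robot.

Next I'll measure the yaw of the block and crown, and of the gauge.

```bash
cat >> h.py <<'E'
from scipy.spatial.transform import Rotation as R
def wcam(st,s):
    T=np.eye(4);T[:3,:3]=R.from_quat(st['tool_rot']).as_matrix();T[:3,3]=st['tcp_pos'];return T@s['tool_from_camera']
def back(C,s,uv,z):
    uv=np.atleast_2d(uv).astype(float);d=np.c_[(uv[:,0]-s['cx'])/s['fx'],(uv[:,1]-s['cy'])/s['fy'],np.ones(len(uv))]@C[:3,:3].T
    o=C[:3,3];return o+d*((z-o[2])/d[:,2])[:,None]
def blobs(img,lo,hi,minA=60):
    m=cv2.inRange(cv2.cvtColor(img,cv2.COLOR_RGB2HSV),lo,hi)
    n,l,stt,c=cv2.connectedComponentsWithStats(m)
    return [(c[i],stt[i,4],np.argwhere(l==i)[:,::-1]) for i in range(1,n) if stt[i,4]>minA]
def rect(p):
    (c,s,a)=cv2.minAreaRect((p[:,:2]*1000).astype(np.float32));b=cv2.boxPoints((c,s,a))
    e=b[1]-b[0] if np.linalg.norm(b[1]-b[0])>np.linalg.norm(b[2]-b[1]) else b[2]-b[1]
    h=np.degrees(np.arctan2(e[1],e[0]));h=(h+90)%180-90
    return np.round(c,1),np.round(sorted(s),1),round(float(h),1)
E
python3 - <<'E'
from h import *
st=manip.sense();s=snap('wrist','w2');C=wcam(st,s)
for c,A,p in blobs(s['img'],(15,110,110),(28,255,255)):
    print('brass',c.round(),A,rect(back(C,s,p,.058)))
im=s['img'].copy()
m=cv2.inRange(cv2.cvtColor(im,cv2.COLOR_RGB2HSV),(0,0,60),(180,70,140));print(im[155,305],im[190,290])
print('px of block corners',[ (np.linalg.inv(C)@np.r_[p,1])[:3] for p in ([.5,.07,.0],)])
# corners of the dark block: mask grey within window
w=m.copy();w[:130]=0;w[225:]=0;w[:,:265]=0;w[:,372:]=0
n,l,q,cc=cv2.connectedComponentsWithStats(w)
i=1+np.argmax(q[1:,4]);p=np.argwhere(l==i)[:,::-1];print('block',q[i],rect(back(C,s,p,.012)))
E
```

```text
brass [150. 124.] 41798 (array([229.9,  27.4]), array([312.3, 529.2]), -89.9)
brass [439.  56.] 581 (array([629. , 234.4]), array([12.7, 64.7]), -6.1)
brass [325. 185.] 407 (array([502.2,  67.3]), array([13.6, 62.1]), -16.2)
brass [ 32. 307.] 1707 (array([  47.3, -135.7]), array([ 77. , 204.9]), 25.2)
[103 105 106] [105 106 105]
px of block corners [array([ 0.09343992, -0.02558346,  0.46061388])]
block [ 270  134  102   91 4788] (array([521.6,  53. ]), array([117.5, 177. ]), -16.6)
```

Request:
move_arm(
  increments=[
    [[-1, 0.005, 0.015, 0, 0], [-1, 0.005, 0.02, 0, 0], [-1, 0.005, 0.02, 0, 0], [-1, 0.005, 0.02, 0, 0], [-1, 0.005, 0.02, 0, 0], [-1, 0, 0, 0, 0], [-1, 0, 0, 0, 0]],
  ],
)

```text
t: 4.4
tcp_pos: [0.4296, 0.2046, 0.3031]
tool_rot: [0.705, 0.709, -0.001, -0.0]
force: [-0.0, -0.2, -0.3]
finger_gap: 1.002
gripper_force: 0.0
```

```bash
python3 - <<'E'
from h import *
st=manip.sense();s=snap('wrist','w3');C=wcam(st,s);print(st['tcp_pos'])
for c,A,p in blobs(s['img'],(15,110,110),(28,255,255)):
    print('brass',c.round(),A,rect(back(C,s,p,.058)))
for l in('gauge','gauge_grip','gauge_groove','stud_crown','stud_block'):
    for r in manip.mark_of(l,'wrist')[:3]: print(l,np.round(r['xyz'],3),round(r['confidence'],2))
E
```

```text
[0.42961986 0.20458035 0.30307045]
brass [128. 118.] 42744 (array([233.2, 122.3]), array([312.2, 529.4]), -89.9)
brass [407. 134.] 419 (array([629.6, 234.9]), array([11.7, 63.4]), -6.0)
brass [304. 246.] 358 (array([502.4,  67.7]), array([15. , 61.5]), -16.0)
brass [  4. 338.] 92 (array([   1.1, -112.6]), array([14. , 38.4]), 47.0)
gauge [ 0.484  0.297 -0.001] 0.97
gauge_grip [0.483 0.297 0.139] 0.82
gauge_groove [0.477 0.296 0.015] 0.88
stud_crown [0.502 0.065 0.059] 0.88
stud_crown [0.626 0.234 0.055] 0.73
stud_block [0.499 0.068 0.002] 0.96
stud_block [ 0.629  0.235 -0.002] 0.93
```

View pics/w3.png

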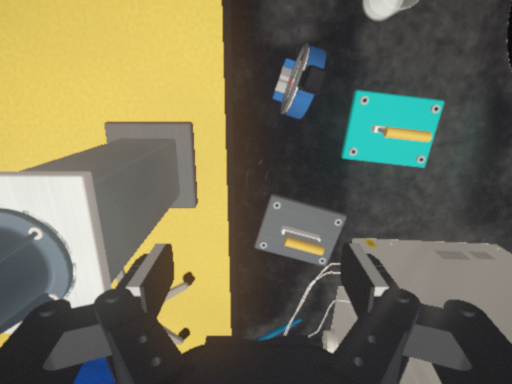

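The dark block's crown is at px (304,246), which gives (0.502, 0.0675) with yaw -16°, length 62 and width 14 mm (OK). The gauge is at px (300,82), yawed by roughly the same amount. I'll put the camera above the gauge to get its yaw.

Request:
move_arm(
  increments=[
    [[-1, 0.015, 0.034, 0, -4], [-1, 0.015, 0.034, 0, -4], [-1, 0.015, 0.034, 0, -4], [-1, 0.014, 0.034, 0, -4], [-1, 0.014, 0.032, 0, 0], [-1, 0, 0, 0, 0], [-1, 0, 0, 0, 0]],
  ],
)

```text
t: 5.4
tcp_pos: [0.5027, 0.3726, 0.3027]
tool_rot: [0.797, 0.604, -0.001, 0.0]
force: [0.1, 0.8, 0.3]
finger_gap: 1.0
gripper_force: 0.0
```

```bash
python3 - <<'E'
from h import *
st=manip.sense();s=snap('wrist','w4');C=wcam(st,s);print(st['tcp_pos'],'cam',C[:3,3].round(3))
y=R.from_quat(st['tool_rot']).as_matrix()[:,1];print('y heading',np.degrees(np.arctan2(y[1],y[0])))
for c,A,p in blobs(s['img'],(100,120,40),(125,255,255),80):
    print('blue',c.round(),A,rect(back(C,s,p,.072)))
for l in('gauge','gauge_grip','gauge_groove'):
    for r in manip.mark_of(l,'wrist')[:3]: print(l,np.round(r['xyz'],3),round(r['confidence'],2))
u=np.linalg.inv(C)@[.483,.297,.1,1];u=(u[:2]/u[2]*s['fx']+[s['cx'],s['cy']]).astype(int);print(u)
x0=max(0,u[0]-80);y0=max(0,u[1]-60)
cv2.imwrite('pics/w4c.png',cv2.resize(s['img'][y0:y0+120,x0:x0+160,::-1],(640,480),interpolation=2))
E
```

```text
[0.50273166 0.37255303 0.30267956] cam [0.525 0.449 0.445]
y heading -15.682509325915467
blue [260. 199.] 751 (array([482.3, 302. ]), array([37.9, 89.2]), 73.1)
gauge [ 0.48   0.295 -0.002] 0.72
gauge [0.484 0.294 0.14 ] 0.69
gauge_grip [0.482 0.297 0.139] 0.89
gauge_grip [0.465 0.547 0.001] 0.19
gauge_groove [ 0.483  0.299 -0.003] 0.64
[256 221]
```

View pics/w4c.png

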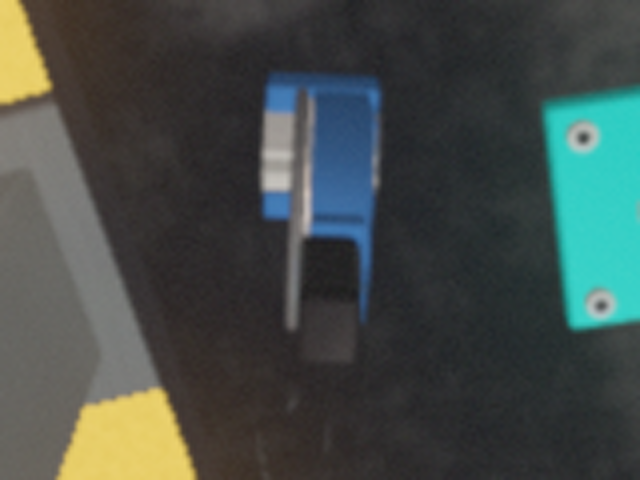

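```bash
python3 - <<'E'
from h import *
st=manip.sense();s=manip.snapshot('wrist');C=wcam(st,s)
print('grip top corners',back(C,s,[[176+303/4,161+299/4],[176+356/4,161+299/4],[176+355/4,161+362/4],[176+301/4,161+361/4],[176+328/4,161+330/4]],.16).round(4).tolist())
E
```

```text
grip top corners [[0.48, 0.3072, 0.16], [0.494, 0.3032, 0.16], [0.4886, 0.2845, 0.16], [0.4742, 0.2889, 0.16], [0.4841, 0.2962, 0.16]]
```

Request:
move_arm(
  increments=[
    [[-1, -0.005, -0.019, -0.012, 0], [-1, -0.005, -0.019, -0.012, 0], [-1, -0.005, -0.019, -0.012, 0], [-1, -0.004, -0.0195, -0.012, 0], [-1, 0, 0, -0.03, 0], [-1, 0, 0, -0.03, 0], [-1, 0, 0, 0, 0]],
  ],
)

```text
t: 6.35
tcp_pos: [0.4811, 0.2942, 0.1922]
tool_rot: [0.798, 0.603, -0.004, -0.001]
force: [-0.4, -0.7, -0.4]
finger_gap: 1.0
gripper_force: 0.0
```

Request:
move_arm(
  increments=[
    [[-1, 0, 0, -0.025, 0], [-1, 0, 0, -0.025, 0], [-1, 0, 0, -0.018, 0], [-1, 0, 0, 0, 0], [-1, 0, 0, 0, 0]],
  ],
)

```text
t: 6.85
tcp_pos: [0.4848, 0.2964, 0.1286]
tool_rot: [0.797, 0.604, 0.001, 0.0]
force: [-0.0, 0.6, -0.5]
finger_gap: 1.0
gripper_force: 0.0
```

```bash
python3 - <<'E'
from h import *
st=manip.sense();print(st['tcp_pos'],st['force']);s=snap('wrist','w5')
E
```

```text
[0.48479276 0.29635645 0.12861471] [-0.04304169  0.55338602 -0.5309602 ]
```

View pics/w5.png

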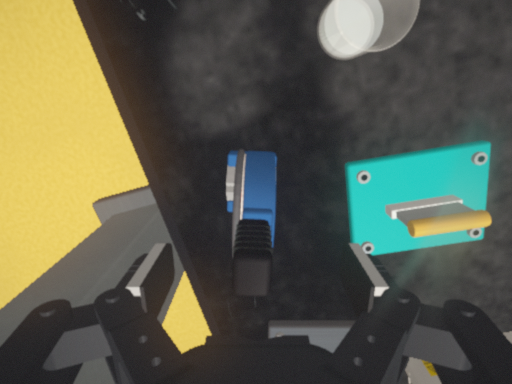

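The grip at px (253,270) sits between the pads at px 160 and 360. The dial is at left, towards the robot. Closing now.

Request:
move_arm(
  increments=[
    [[1, 0, 0, -0.002, 0], [1, 0, 0, 0, 0], [1, 0, 0, 0, 0], [1, 0, 0, 0, 0], [1, 0, 0, 0, 0], [1, 0, 0, 0, 0], [1, 0, 0, 0, 0], [1, 0, 0, 0, 0]],
  ],
  newtons=40,
)

```text
t: 7.7
tcp_pos: [0.4839, 0.2962, 0.1255]
tool_rot: [0.797, 0.604, -0.0, -0.0]
force: [-0.7, 0.2, 3.2]
finger_gap: 0.206
gripper_force: 40.9
```

Request:
move_arm(
  increments=[
    [[1, 0, 0, 0.01, 0], [1, 0, 0, 0.02, 0], [1, 0, 0, 0.03, 0], [1, 0, 0, 0.03, 0], [1, 0, 0, 0.02, 0], [1, 0, 0, 0.01, 0], [1, 0, 0, 0, 0]],
  ],
)

```text
t: 8.4
tcp_pos: [0.4844, 0.2964, 0.2465]
tool_rot: [0.797, 0.604, 0.001, 0.0]
force: [-0.6, -0.4, -2.9]
finger_gap: 0.203
gripper_force: 40.0
```

Request:
move_arm(
  increments=[
    [[1, 0.002, -0.02, 0, 0], [1, 0.003, -0.035, 0, 0], [1, 0.0035, -0.04, 0, 0], [1, 0.0035, -0.04, 0, 0], [1, 0.0035, -0.04, 0, 0], [1, 0.003, -0.035, 0, 0], [1, 0.002, -0.0195, 0, 0], [1, 0, 0, 0, 0]],
  ],
)

```text
t: 9.2
tcp_pos: [0.5039, 0.0641, 0.2437]
tool_rot: [0.798, 0.602, -0.001, -0.001]
force: [-0.2, -0.2, -2.7]
finger_gap: 0.203
gripper_force: 39.8
```

Request:
move_arm(
  increments=[
    [[1, 0, 0, -0.015, 0], [1, 0, 0, -0.015, 0], [1, 0, 0, -0.012, 0], [1, 0, 0, 0, 0], [1, 0, 0, 0, 0], [1, 0, 0, 0, 0], [1, 0, 0, 0, 0]],
  ],
)

```text
t: 9.9
tcp_pos: [0.5049, 0.0669, 0.2039]
tool_rot: [0.797, 0.604, 0.0, 0.0]
force: [-0.1, -0.0, -3.7]
finger_gap: 0.203
gripper_force: 39.8
```

```bash
python3 - <<'E'
from h import *
st=manip.sense();print(st['tcp_pos'],st['force'])
s=snap('scene','s6');w=snap('wrist','w6');t=snap('top','t6')
m=np.zeros((600,800,3),np.uint8)
m[:300,:400]=cv2.resize(s['img'][170:245,205:305],(400,300),interpolation=2)
m[300:,:400]=cv2.resize(t['img'][150:240,190:310],(400,300),interpolation=2)
m[:300,400:]=cv2.resize(w['img'],(400,300))
m[300:,400:]=cv2.resize(w['img'][150:300,180:380],(400,300))
cv2.imwrite('pics/m6.png',m[:,:,::-1])
for l in('gauge','gauge_groove','stud_crown','pointer_tip','mark_tip'):
  for c in('scene','top','wrist'):
    for r in manip.mark_of(l,c)[:2]: print(l,c,np.round(r['xyz'],3),round(r['confidence'],2))
E
```

```text
[0.5048504  0.06688756 0.20385729] [-0.09168272 -0.00927691 -3.69170245]
gauge scene [0.507 0.071 0.08 ] 0.85
gauge scene [0.607 0.505 0.003] 0.75
gauge top [0.506 0.07  0.078] 0.83
gauge wrist [0.505 0.068 0.077] 0.72
gauge wrist [ 0.454 -0.149  0.   ] 0.49
gauge_groove scene [0.504 0.069 0.093] 0.55
gauge_groove top [0.502 0.067 0.092] 0.64
gauge_groove top [ 0.467 -0.631 -0.001] 0.28
gauge_groove wrist [0.502 0.067 0.096] 0.97
stud_crown scene [0.496 0.068 0.058] 0.48
stud_crown scene [0.63  0.235 0.058] 0.44
stud_crown top [0.628 0.234 0.054] 0.58
stud_crown top [0.503 0.068 0.058] 0.35
pointer_tip top [0.507 0.067 0.212] 0.22
pointer_tip wrist [0.503 0.066 0.075] 0.52
```

View pics/m6.png

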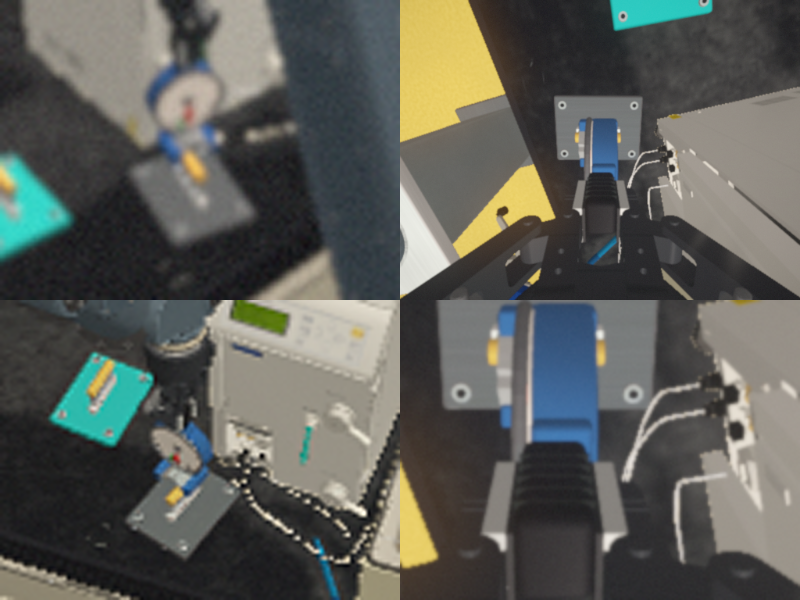

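Aligned over the crown: brass shows on both sides of the gauge, at m6 (495,350) and (600,350). Now lowering gently.

Request:
move_arm(
  increments=[
    [[1, 0, 0, -0.01, 0], [1, 0, 0, -0.01, 0], [1, 0, 0, -0.01, 0], [1, 0, 0, -0.003, 0], [1, 0, 0, -0.002, 0], [1, 0, 0, 0, 0], [1, 0, 0, 0, 0]],
  ],
)

```text
t: 11.5
tcp_pos: [0.5047, 0.0666, 0.1685]
tool_rot: [0.797, 0.604, 0.0, 0.0]
force: [-0.1, -0.3, -2.2]
finger_gap: 0.209
gripper_force: 39.9
```

Request:
move_arm(
  increments=[
    [[1, 0, 0, -0.002, 0], [1, 0, 0, -0.002, 0], [1, 0, 0, -0.002, 0], [1, 0, 0, -0.002, 0], [1, 0, 0, 0, 0], [1, 0, 0, 0, 0], [1, 0, 0, 0, 0]],
  ],
)

```text
t: 12.2
tcp_pos: [0.5049, 0.0663, 0.1606]
tool_rot: [0.797, 0.604, 0.0, 0.001]
force: [-0.5, -2.2, 1.8]
finger_gap: 0.207
gripper_force: 40.5
```

Seated: the stud carries about 5 N, so it's pressed roughly 6 mm. Before rocking, I'll work out the mark angle from the pictures already saved, intersecting the red and green pixels with the dial plane.

```bash
cat > dial.py <<'E'
from h import *
def dial(img,s,C,org,yaw,lean=0,d=-.02,thr=40):
    """green/red weighted centroids on the dial plane -> gauge y,z in mm and angle about the dial axis"""
    X=R.from_euler('zx',[yaw,-lean]).as_matrix(); ctr=org+X@[d,0,.072]
    Ci=np.linalg.inv(C); g=[]
    pc=(Ci@np.r_[ctr,1])[:3]; u0=pc[:2]/pc[2]*s['fx']+[s['cx'],s['cy']]
    h=int(.05*s['fx']/pc[2])+2; f=img.astype(float)
    out={'px':u0.round(1).tolist()}
    V,U=np.mgrid[int(u0[1])-h:int(u0[1])+h+1,int(u0[0])-h:int(u0[0])+h+1]
    rays=np.c_[(U.ravel()-s['cx'])/s['fx'],(V.ravel()-s['cy'])/s['fy'],np.ones(U.size)]@C[:3,:3].T
    t=((ctr-C[:3,3])@X[:,0])/(rays@X[:,0]); P=(C[:3,3]+rays*t[:,None]-ctr)@X
    r,gr,b=f[V,U].reshape(-1,3).T
    inside=np.hypot(P[:,1],P[:,2])<.042
    for n,w in(('red',r-np.maximum(gr,b)),('green',gr-np.maximum(r,b))):
        w=np.where(inside&(w>thr*.5),w,0); 
        if w.sum()>0:
            c=(P*w[:,None]).sum(0)/w.sum()*1000; out[n]=[*(c[1:].round(1)),int((w>0).sum()),round(float(np.arctan2(c[1],-c[2])),3)]
    w=inside&(np.minimum(np.minimum(r,gr),b)>120); c=P[w].mean(0)*1000 if w.any() else 0; out['white']=np.round(c,1)
    return out
E
python3 - <<'E'
from dial import *
rd=lambda n:cv2.imread(f'pics/{n}.png')[:,:,::-1]
W=manip.snapshot('wrist');S=manip.snapshot('scene');T=manip.snapshot('top')
y=np.radians(-16.2);o=np.array([.4811,.2968,0])
st=lambda p,q:{'tcp_pos':np.array(p),'tool_rot':q}
for n,q in(('w3',st([.42962,.20458,.30307],[.705,.709,-.001,0])),):
    for d in(-.016,-.022): print(n,dial(rd(n),W,wcam(q,W),o,y,d=d,thr=30))
for n,q in(('s1',S),('t1',T)): print(n,dial(rd(n),q,np.linalg.inv(q['world_to_cam']),o,y,thr=30))
o=np.array([.502,.0675,.0783])
for n,q in(('s6',S),('t6',T)): print(n,dial(rd(n),q,np.linalg.inv(q['world_to_cam']),o,y,thr=30))
o=np.array([.502,.0675,.036])
for n,q in(('scene',S),('top',T)): print(n,dial(q['img'],q,np.linalg.inv(q['world_to_cam']),o,y,thr=30))
E
```

```text
w3 {'px': [286.4, 79.2], 'red': [np.float64(-3.8), np.float64(41.5), 1, -3.049], 'white': array([ 0. , -1.4, -2.5])}
w3 {'px': [281.7, 77.7], 'white': array([ 0. , -1.6,  3. ])}
s1 {'px': [214.5, 238.7], 'red': [np.float64(4.2), np.float64(-7.1), 25, 0.529], 'green': [np.float64(16.8), np.float64(-17.4), 1, 0.768], 'white': array([-0. ,  4.2,  5.1])}
t1 {'px': [190.8, 196.1], 'red': [np.float64(-13.9), np.float64(10.3), 6, -2.209], 'white': array([ -0. , -12.8,   3.1])}
s6 {'px': [253.4, 196.2], 'red': [np.float64(6.0), np.float64(-5.3), 29, 0.852], 'white': array([0. , 1.1, 4.9])}
t6 {'px': [240.6, 197.0], 'red': [np.float64(-10.8), np.float64(9.3), 9, -2.283], 'green': [np.float64(-2.3), np.float64(6.1), 2, -2.776], 'white': array([-0. , -6.1,  4.8])}
scene {'px': [253.6, 203.6], 'red': [np.float64(5.9), np.float64(-8.3), 20, 0.616], 'white': array([0. , 4.4, 5.8])}
top {'px': [241.0, 202.4], 'red': [np.float64(-12.5), np.float64(10.7), 9, -2.282], 'green': [np.float64(-2.1), np.float64(-2.4), 2, -0.723], 'white': array([-0. , -9.1,  5.4])}
```

Request:
move_arm(
  increments=[
    [[1, 0, 0, -0.0005, 0], [1, 0.001, 0.0045, -0.0005, 0], [1, 0.001, 0.0045, -0.0005, 0], [1, 0.0015, 0.0045, -0.0005, 0], [1, 0, 0, 0, 0]],
  ],
  newtons=20,
)

```text
t: 12.85
tcp_pos: [0.5085, 0.0811, 0.1584]
tool_rot: [0.797, 0.604, 0.001, 0.0]
force: [1.5, -1.2, 2.3]
finger_gap: 0.208
gripper_force: 40.5
```

Request:
move_arm(
  increments=[
    [[1, 0.001, 0.0045, -0.0008, 0], [1, 0.0015, 0.0045, -0.001, 0], [1, 0.001, 0.0045, -0.001, 0], [1, 0, 0, 0, 0], [1, 0, 0, 0, 0]],
  ],
)

```text
t: 13.35
tcp_pos: [0.5118, 0.0942, 0.1556]
tool_rot: [0.797, 0.604, 0.001, -0.0]
force: [1.7, -0.0, 1.9]
finger_gap: 0.206
gripper_force: 40.5
```

```bash
cat >> dial.py <<'E'
def rectify(img,s,C,org,yaw,lean=0,d=-.02,span=.1,n=260):
    X=R.from_euler('zx',[yaw,-lean]).as_matrix(); k=[-1,1]
    q=np.array([org+X@[d,-a*span/2,.072+b*span/2] for a,b in((-1,1),(1,1),(1,-1),(-1,-1))])  # left = +y
    p=(np.c_[q,np.ones(4)]@np.linalg.inv(C).T)[:,:3]; p=p[:,:2]/p[:,2:]*s['fx']+[s['cx'],s['cy']]
    M=cv2.getPerspectiveTransform(p.astype(np.float32),np.float32([[0,0],[n,0],[n,n],[0,n]]))
    return cv2.warpPerspective(img,M,(n,n),flags=cv2.INTER_CUBIC)
E
python3 - <<'E'
from dial import *
rd=lambda n:cv2.imread(f'pics/{n}.png')[:,:,::-1]
S=snap('scene','s7');T=snap('top','t7');st=manip.sense();W=snap('wrist','w7')
y=np.radians(-16.2);iS,iT=(np.linalg.inv(q['world_to_cam']) for q in(S,T))
oa=np.array([.4811,.2968,0]);ob=np.array([.502,.0675,.0783]);oc=np.array([.502,.0675,.036])
L=.22;cr=np.array([.502,.0675,.049]);X=R.from_euler('zx',[y,-L]).as_matrix();oc=cr-X@[0,0,.0141]
f=lambda n,q,C,o:rectify(rd(n),q,C,o,y)  # frames kept upright
up=cr+[0,0,0]; 
r1=[f('s1',S,iS,oa),f('s6',S,iS,ob),rectify(S['img'],S,iS,oc,y,L)]
r2=[f('t1',T,iT,oa),f('t6',T,iT,ob),rectify(T['img'],T,iT,oc,y,L)]
m=np.vstack([np.hstack(r1),np.hstack(r2)])
for k in range(6):
    x0,y0=(k%3)*260,(k//3)*260; cv2.circle(m,(x0+130,y0+130),2,(255,0,255),-1)
cv2.imwrite('pics/m7.png',m[:,:,::-1])
for l in('gauge','gauge_grip','gauge_groove','stud_crown','pointer_tip','mark_tip'):
  for c in('scene','top','wrist'):
    for r in manip.mark_of(l,c)[:2]: print(l,c,np.round(r['xyz'],3),round(r['confidence'],2))
E
```

```text
gauge scene [0.502 0.067 0.036] 0.57
gauge scene [0.471 0.545 0.001] 0.54
gauge top [0.507 0.068 0.034] 0.56
gauge wrist [0.502 0.064 0.03 ] 0.68
gauge_grip scene [0.512 0.095 0.169] 0.73
gauge_grip top [0.513 0.091 0.167] 0.72
gauge_grip wrist [0.51  0.091 0.172] 0.58
gauge_groove scene [0.503 0.063 0.053] 0.54
gauge_groove scene [ 0.503  0.067 -0.001] 0.46
gauge_groove top [0.505 0.063 0.034] 0.74
gauge_groove top [0.502 0.066 0.048] 0.69
gauge_groove wrist [0.502 0.066 0.049] 0.78
stud_crown scene [0.631 0.237 0.056] 0.5
stud_crown top [0.629 0.232 0.058] 0.48
pointer_tip scene [0.589 0.405 0.001] 0.72
mark_tip wrist [0.515 0.092 0.17 ] 0.69
mark_tip wrist [0.508 0.064 0.03 ] 0.49
```

View pics/m7.png

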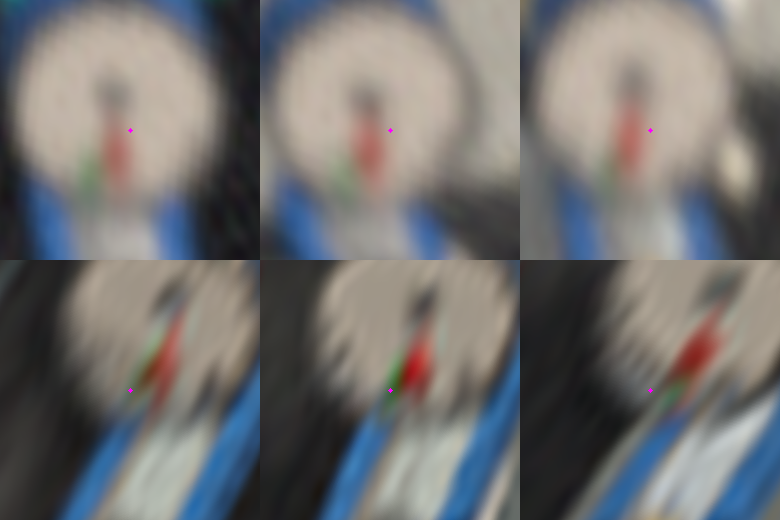

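The groove stays on the crown and the gauge pivots in the pads. The rectified dials show the red pointer at (117,158) and the green mark at (90,172), i.e. left/+y. Now I'll quantify both by colour unmixing.

```bash
cat >> dial.py <<'E'
Y=np.radians(-16.2); CR=np.array([.502,.0675,.049])
def tiltorg(L,cr=CR): return cr-R.from_euler('zx',[Y,-L]).as_matrix()@[0,0,.0141]
def meas(img,s,org,L):
    n=260; C=np.linalg.inv(s['world_to_cam']); m=rectify(img,s,C,org,Y,L).astype(float)
    v,u=np.mgrid[:n,:n]; lum=m.min(2)
    disc=(m.min(2)>110).astype(np.uint8); disc[170:]=0
    k,l,q,c=cv2.connectedComponentsWithStats(disc); i=l[105,60+25]; i=np.bincount(l[80:120,60:160].ravel())[1:].argmax()+1
    cnt=max(cv2.findContours((l==i).astype(np.uint8),0,1)[0],key=len)[:,0].astype(float); 
    # circle from the upper part of the rim
    p=cnt[cnt[:,1]<135]; A=np.c_[2*p,np.ones(len(p))]; sol=np.linalg.lstsq(A,(p**2).sum(1),rcond=None)[0]; cx,cy=sol[:2]; rr=np.sqrt(sol[2]+cx*cx+cy*cy)
    reg=(np.hypot(u-cx,v-cy)<100)&(v>cy)&(np.abs(u-cx)<60)
    bg=np.median(m[(np.hypot(u-cx,v-cy)<70)&(v<cy+60)],0)
    cols=np.array([[200,30,30],[40,150,50]])-bg   # unmix: (px-bg) = a*red + b*green
    ab=np.linalg.lstsq(cols.T,(m.reshape(-1,3)-bg).T,rcond=None)[0].reshape(2,n,n)
    ch=[m[...,0]-m[...,1]-(bg[0]-bg[1]),m[...,1]-m[...,0]-(bg[1]-bg[0])]
    out=[f'c=({cx:.0f},{cy:.0f}) r={rr/2.6:.1f}mm']
    for nme,w,t in(('red',ab[0],.15),('grn',ab[1],.12),('redch',ch[0],20),('grnch',ch[1],6)):
        w=np.where(reg&(w>t),w,0); k,l,q,_=cv2.connectedComponentsWithStats((w>0).astype(np.uint8))
        if k<2: continue
        if nme=='grn' or nme=='grnch': w=np.where((np.hypot(u-cx,v-cy)>50)&(ch[1]>4),w,0)
        if w.sum()<=0: continue
        x,yv=(u*w).sum()/w.sum(),(v*w).sum()/w.sum()
        out.append(f'{nme} ({(cx-x)/2.6:.1f},{(cy-yv)/2.6:.1f})mm {np.arctan2(cx-x,yv-cy):.3f}')
    return ' '.join(out)
E
python3 - <<'E'
from dial import *
rd=lambda n:cv2.imread(f'pics/{n}.png')[:,:,::-1]
S=manip.snapshot('scene')
oa=np.array([.4811,.2968,0]);ob=np.array([.502,.0675,.0783])
print(meas(rd('scene0'),S,oa,0));print(meas(rd('s1'),S,oa,0));print(meas(rd('s6'),S,ob,0))
for L in(.20,.22): print(meas(rd('s7'),S,tiltorg(L),L),meas(S['img'],S,tiltorg(L),L))
st=manip.sense();print(st['t'],st['tcp_pos'],st['force'])
E
```

```text
c=(115,97) r=36.0mm red (0.3,-23.0)mm 0.012 grn (10.9,-30.3)mm 0.346 redch (-1.1,-21.5)mm -0.052 grnch (11.5,-29.5)mm 0.370
c=(115,101) r=38.0mm red (0.8,-22.8)mm 0.033 grn (9.2,-30.0)mm 0.296 redch (-1.1,-20.3)mm -0.056 grnch (10.8,-29.0)mm 0.356
c=(143,109) r=48.1mm red (3.3,-20.9)mm 0.157 grn (-9.0,-27.6)mm -0.314 redch (12.8,-15.5)mm 0.689 grnch (-4.4,-28.7)mm -0.153
c=(138,73) r=40.2mm red (11.5,-23.3)mm 0.457 grn (5.5,-30.8)mm 0.177 redch (11.3,-25.3)mm 0.419 c=(137,77) r=40.8mm red (9.5,-24.0)mm 0.379 grn (-18.0,-30.3)mm -0.536 redch (11.4,-24.4)mm 0.436 grnch (-12.4,-36.1)mm -0.331
c=(139,73) r=39.8mm red (11.3,-23.1)mm 0.454 grn (-8.8,-32.0)mm -0.269 redch (11.0,-25.1)mm 0.414 grnch (22.4,-30.8)mm 0.629 c=(139,76) r=40.4mm red (9.7,-23.8)mm 0.388 grn (-17.1,-30.3)mm -0.513 redch (11.1,-24.4)mm 0.426 grnch (-17.5,-30.3)mm -0.525
14.45 [0.51168307 0.09379695 0.1555768 ] [2.42823594 1.9708151  3.55515947]
```

Mark estimate ≈ 0.32 rad; kinematics put the current lean at ≈ 0.21. Rocking on to about 0.32.

Request:
move_arm(
  increments=[
    [[1, 0.001, 0.0035, -0.0008, 0], [1, 0.001, 0.0035, -0.0009, 0], [1, 0.001, 0.0035, -0.0009, 0], [1, 0.0008, 0.0025, -0.0008, 0], [1, 0, 0, 0, 0], [1, 0, 0, 0, 0], [1, 0, 0, 0, 0]],
  ],
)

```text
t: 15.15
tcp_pos: [0.5149, 0.1068, 0.152]
tool_rot: [0.797, 0.604, -0.0, -0.0]
force: [1.1, -1.7, 1.8]
finger_gap: 0.205
gripper_force: 40.5
```

Request:
move_arm(
  increments=[
    [[1, 0, 0, 0, 0], [1, 0, 0, 0, 0], [1, 0, 0, 0, 0], [1, 0, 0, 0, 0], [1, 0, 0, 0, 0]],
  ],
)

```text
t: 15.65
tcp_pos: [0.515, 0.1067, 0.1521]
tool_rot: [0.797, 0.604, -0.0, -0.0]
force: [1.2, -1.0, 2.9]
finger_gap: 0.209
gripper_force: 40.5
```

```bash
python3 - <<'E'
from dial import *
rd=lambda n:cv2.imread(f'pics/{n}.png')[:,:,::-1]
st=manip.sense();print(st['t'],st['tcp_pos'],st['force'],st['gripper_force'])
L=np.arcsin(((st['tcp_pos'][:2]-[.505,.0667])@[.276,.961])/.1304);print('lean',L)
fr=[manip.snapshot('scene')['img'] for _ in range(6)];S=manip.snapshot('scene');T=manip.snapshot('top')
cv2.imwrite('pics/s8.png',S['img'][:,:,::-1])
av=np.mean(fr,0).astype(np.uint8)
oa=np.array([.4811,.2968,0]);ob=np.array([.502,.0675,.0783]);iS=np.linalg.inv(S['world_to_cam'])
ims=[rectify(rd('s1'),S,iS,oa,Y),rectify(rd('s6'),S,iS,ob,Y),rectify(rd('s7'),S,iS,tiltorg(.214),Y,.214),rectify(av,S,iS,tiltorg(L),Y,L)]
for m in ims:  # row profiles: lateral position (mm, left +) of red and green excess at several heights below the dial centre
    f=m.astype(float);bg=np.median(f[60:140,70:160].reshape(-1,3),0);f-=bg
    rg=f[...,0]-f[...,1];out=[]
    for v in range(130,200,10):
        a=rg[v-5:v+5,60:170].mean(0);x=np.arange(60,170)
        r=np.where(a>12,a,0);g=np.where(-a>3,-a,0)
        out.append((v,round((r*x).sum()/max(r.sum(),1)),int(r.max()),round((g*x).sum()/max(g.sum(),1)),int(g.max())))
    print(out)
big=np.hstack([cv2.resize(i[60:220,50:180],(390,480),interpolation=2) for i in(ims[0],ims[3])])
cv2.imwrite('pics/m8.png',big[:,:,::-1])
E
```

```text
15.65 [0.51496346 0.10672735 0.15205316] [ 1.22728861 -1.01431401  2.85955644] 40.48753559589386
lean 0.32158969395046855
[(130, 116, 25, 0, 0), (140, 118, 39, 84, 6), (150, 118, 45, 84, 11), (160, 119, 42, 84, 18), (170, 120, 36, 84, 25), (180, 120, 26, 87, 28), (190, 121, 15, 95, 26)]
[(130, 108, 36, 0, 0), (140, 109, 48, 70, 4), (150, 111, 51, 71, 7), (160, 112, 46, 76, 13), (170, 114, 36, 78, 20), (180, 115, 27, 85, 23), (190, 116, 15, 95, 23)]
[(130, 110, 47, 103, 4), (140, 110, 52, 82, 7), (150, 111, 47, 89, 9), (160, 111, 36, 96, 14), (170, 111, 21, 97, 18), (180, 0, 0, 102, 22), (190, 0, 0, 106, 25)]
[(130, 109, 47, 0, 0), (140, 109, 48, 94, 3), (150, 108, 41, 102, 6), (160, 108, 29, 103, 10), (170, 105, 16, 105, 14), (180, 0, 0, 109, 19), (190, 0, 0, 110, 26)]
```

View pics/m8.png

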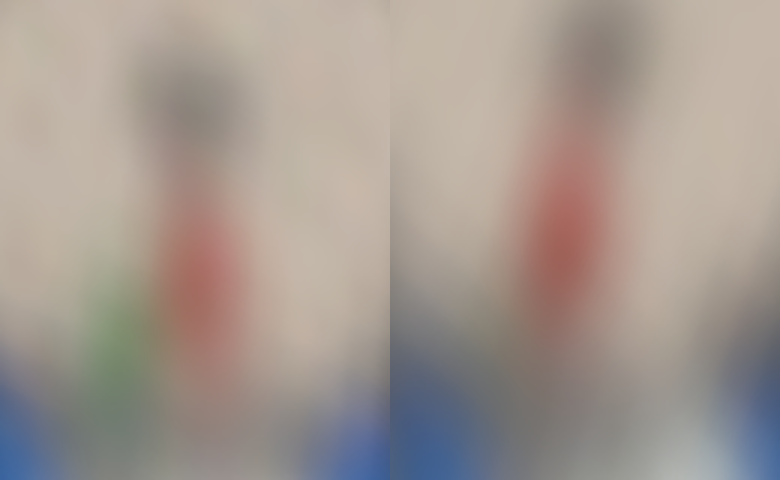

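Red now overlies the green, with no separate green lobe left, so it's close. I'll fit a small forward model (pointer and mark on the dial plane, pixel blur) to the raw frames to get the residual.

```bash
cat > fit.py <<'E'
from dial import *
from scipy.optimize import least_squares
g=np.linspace(-1.5,1.5,11);GU,GV=[a.ravel() for a in np.meshgrid(g,g)]
def prep(img,s,org,L,d=-.02):
    C=np.linalg.inv(s['world_to_cam']);X=R.from_euler('zx',[Y,-L]).as_matrix();ctr=org+X@[d,.0055,.082]
    pc=s['world_to_cam']@np.r_[ctr,1];u0=np.round(pc[:2]/pc[2]*s['fx']+[s['cx'],s['cy']]).astype(int)
    V,U=[a.ravel() for a in np.mgrid[u0[1]-12:u0[1]+13,u0[0]-12:u0[0]+13]]
    uu=U[:,None]+GU;vv=V[:,None]+GV
    r=np.stack([(uu-s['cx'])/s['fx'],(vv-s['cy'])/s['fy'],np.ones_like(uu)],-1)@C[:3,:3].T
    t=((ctr-C[:3,3])@X[:,0])/(r@X[:,0]);P=(C[:3,3]+r*t[...,None]-ctr)@X*1000
    k=len(GU)//2;ok=(np.hypot(P[:,k,1],P[:,k,2])<36);f=np.asarray(img,float)[V,U];z=f[:,0]-f[:,1]
    return P[ok],z[ok],L
sg=lambda x:1/(1+np.exp(-np.clip(x/.25,-40,40)))
def model(P,cy,cz,tm,tp,A,B,b0,sig,r0):
    y,z=P[...,1]-cy,P[...,2]-cz
    def bar(t,w,a,b):
        rr=y*np.sin(t)-z*np.cos(t);q=y*np.cos(t)+z*np.sin(t);return sg(w/2-abs(q))*sg(rr-a)*sg(b-rr)
    p=bar(tp,2.2,r0,32);m=bar(tm,5,25,39)*(1-p)
    w=np.exp(-(GU**2+GV**2)/2/sig**2);w/=w.sum();return (A*p-B*m)@w+b0
def run(frames,free,share=True):
    n=len(frames);
    def unpack(x):
        tm,A,B,sig,r0,dl=x[:6];
        for i in range(n):
            cy,cz,b0,tp=x[6+4*i:10+4*i]; yield cy,cz,tm+dl,(tp if free[i] else 0)+dl,A,B,b0,sig,r0
    def res(x):
        e=[(model(f[0],*p)-f[1]) for f,p in zip(frames,unpack(x))]
        pr=[(x[5])/.05,(x[4]-4)/4.]+[(x[6+4*i]-np.mean(x[6::4]))/1. for i in range(n)]+[(x[7+4*i]-np.mean(x[7::4]))/1. for i in range(n)]
        return np.r_[np.concatenate(e)/4,pr]
    x0=[.31,170,120,.6,4,0]
    for f,fr in zip(frames,free): x0+=[0,0,np.median(f[1]),f[2]]
    s=least_squares(res,x0,loss='soft_l1',bounds=(-np.inf,np.inf));
    cov=np.linalg.pinv(s.jac.T@s.jac);return s.x,np.sqrt(np.diag(cov)),s.cost
E
cat > go.py <<'E'
from fit import *
import sys
rd=lambda n:cv2.imread(f'pics/{n}.png')[:,:,::-1]
st=manip.sense();L=np.arcsin(((st['tcp_pos'][:2]-[.505,.0667])@[.276,.961])/.1304)
print(st['t'],'lean',L.round(3),st['force'])
fr=[];
for _ in range(4): S=manip.snapshot('scene');fr.append(S['img'])
name=sys.argv[1];np.save(name,np.mean(fr,0))
oa=np.array([.4811,.2968,0]);ob=np.array([.502,.0675,.0783])
F=[prep(rd('scene0'),S,oa,0),prep(rd('s1'),S,oa,0),prep(rd('s6'),S,ob,0),prep(rd('s7'),S,tiltorg(.214),.214)]
free=[0,0,0,1]
for a in sys.argv[1:]:
    l=float(a[1:])if 1 else L; F.append(prep(np.load(a+'.npy'),S,tiltorg(l),l));free.append(1)
x,sd,c=run(F,free);print('tm %.3f A %.0f B %.0f sig %.2f r0 %.1f dl %.3f'%tuple(x[:6]),'sd',sd[0].round(3),'cost',c.round(1))
for i in range(len(F)): print(x[6+4*i:10+4*i].round(2),'tp sd',sd[9+4*i].round(3))
E
python3 go.py p0.322
```

```text
16.05 lean 0.322 [ 0.75581809 -1.550836    2.60394036]
tm 0.319 A 241 B 74 sig 1.19 r0 8.8 dl 0.027 sd 0.018 cost 162.8
[-0.97  1.   10.43 56.12] tp sd nan
[ -0.95   1.14  11.25 -37.54] tp sd 0.0
[ 2.47  2.42 12.09 10.95] tp sd 0.0
[ 0.06  5.44 12.4   0.19] tp sd 0.029
[-1.41  6.27 12.2   0.28] tp sd 0.026fit.py:33: RuntimeWarning: invalid value encountered in sqrt
  cov=np.linalg.pinv(s.jac.T@s.jac);return s.x,np.sqrt(np.diag(cov)),s.cost
```

The fit gives mark 0.319 ± 0.02. The pointer is 0.28 by image and 0.32 by kinematics, and the tolerance is ±0.078. I'll nudge by +0.015, let it settle and hold.

Request:
move_arm(
  increments=[
    [[1, 0.0005, 0.0017, -0.0006, 0], [1, 0, 0, 0, 0], [1, 0, 0, 0, 0], [1, 0, 0, 0, 0], [1, 0, 0, 0, 0], [1, 0, 0, 0, 0], [1, 0, 0, 0, 0], [1, 0, 0, 0, 0]],
  ],
)

```text
t: 17.05
tcp_pos: [0.5156, 0.1083, 0.1515]
tool_rot: [0.797, 0.604, -0.0, -0.0]
force: [-0.3, -1.6, 2.1]
finger_gap: 0.205
gripper_force: 40.5
```

Request:
move_arm(
  increments=[
    [[1, 0, 0, 0, 0], [1, 0, 0, 0, 0], [1, 0, 0, 0, 0], [1, 0, 0, 0, 0], [1, 0, 0, 0, 0], [1, 0, 0, 0, 0], [1, 0, 0, 0, 0], [1, 0, 0, 0, 0]],
  ],
)

```text
t: 17.85
tcp_pos: [0.5157, 0.1084, 0.1515]
tool_rot: [0.797, 0.604, -0.0, -0.0]
force: [-0.8, -2.1, 2.7]
finger_gap: 0.206
gripper_force: 40.5
```

```bash
python3 go.py p0.332 p0.322 2>/dev/null
```

```text
Still running in the background as job /tmp/bash_jobs.1000/cfb2ec0f3c00 (pid 1041). You'll get a notice when it ends.
```

The refit is slow and not needed: by both estimates the pointer is well inside tolerance. Stopping it and handing in.

```bash
kill -- -$(cat /tmp/bash_jobs.1000/cfb2ec0f3c00/pid); sleep 1; python3 - <<'E'
from station import manip
st=manip.sense();print(st['t'],st['tcp_pos'],st['force'],st['gripper_force'])
print(manip.sign_off())
E
```

```text
18.05 [0.515641   0.10837918 0.15147778] [-0.64140963 -2.09555757  3.47908215] 40.484145283699036
the job is handed in; nothing more can be done
None
```

I handed the job in at 18 s with the gauge still gripped astride the dark block's crown and the stud pressed about 7–8 mm (from force); the pointer is at about 0.30–0.34 rad against a mark of about 0.32 (tolerance ±0.078), but the last camera check after the final nudge didn't finish and no verdict was returned.

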